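# Weigh up the sash make-weights on the beam balance

### The job

Weigh all the flat iron make-weights lying on the table: with the beam still arrested, stack them all in one centred pile on the balance's pan, the large discs at the bottom and the small ones on top, and turn the numbered sleeve to their total (a large disc counts 2, a small one 1). Then swing the red arrest lever over to release the beam, see that it floats level and comes to rest, and swing the lever back home to arrest it again. Leave the pile and the sleeve's number as they are, never touch a weight while the beam is released, and do not disturb the other things on the table.

Things in the scene. Friction and masses are not known exactly. Their poses are not given: they have to be found in the camera images.
- balance: green cast balance, fixed to the table, 85 x 335 mm on the table and 156 mm tall. Origin on the table under the middle of its column; its x axis points away from the robot, y runs along the beam towards the pan, z up; stands turned by up to 0.25 rad. In its frame: pan centre at (0, 0.12), sleeve axis at (0, 0), lever pivot at (0, -0.205) m
- pan_centre (a point): centre of the upper face of the flat round steel pan (132 mm across with a beaded rim 4 mm high, face 116 mm above the table when level). A linkage keeps the pan level at every beam angle. Two turned rings on it show the outlines of a small and a large disc
- sleeve (a joint): numbered sleeve carried on the beam above the column, upright axis; 0 rad at number 0, pi/6 (30 degrees) more for each number up to 7; positive is anticlockwise from above. A detent at every number: 0.1 N m to pass it, settles into the nearest when let go. The number in force stands at the red mark on the robot's side. Each number shifts the dark poise 12 mm along the beam and balances 100 g
- sleeve_grip (a point): point on the sleeve's axis at the height to hold its dark knurled grip, 140 mm above the table. The grip is 40 mm across and reaches from the white dial (72 mm across, upper face 125 mm above the table) up to 156 mm above the table
- arrest (a joint): arrest lever on an upright pivot at the right end of the balance: 0 rad is home, arrested (handle points to the robot, brass fork holds the beam's tip level); positive swings the handle to the right, anticlockwise from above, to a stop at 1.1 rad. The beam is free from 0.85 rad on. About 1 N moves it, it stays where left; the fork guides the beam back to level on the way home
- arrest_knob (a point): on the axis of the red upright handle of the arrest lever, a cylinder 16 mm across that reaches from 78 to 122 mm above the table; this point is 114 mm above the table and runs on a circle of 72 mm radius round arrest_pivot
- arrest_pivot (a point): point on the lever's upright pivot axis, 80 mm above the table
- beam (a joint): balance beam: 0 rad is level; negative when the pan side is down (load heavier than the sleeve's number), positive when it is up; stops at 0.06 rad either way. The fork of the arrest lever leaves it a play of 0.014 rad either way. One number too many or too few sends it to the stop; its swing settles in about 1.5 s
- large0: slotted flat iron make-weight, a dark disc 58 mm in diameter and 11 mm thick, weighs 200 g and counts 2 on the scale; origin at its centre, z is its axis; both faces are alike; lies flat on the table at the start. Grip it across its diameter. None if it is absent this time
- large1: slotted flat iron make-weight, a dark disc 58 mm in diameter and 11 mm thick, weighs 200 g and counts 2 on the scale; origin at its centre, z is its axis; both faces are alike; lies flat on the table at the start. Grip it across its diameter. None if it is absent this time
- small0: slotted flat iron make-weight, a dark disc 44 mm in diameter and 10 mm thick, weighs 100 g and counts 1 on the scale; origin at its centre, z is its axis; both faces are alike; lies flat on the table at the start. Grip it across its diameter. None if it is absent this time
- small1: slotted flat iron make-weight, a dark disc 44 mm in diameter and 10 mm thick, weighs 100 g and counts 1 on the scale; origin at its centre, z is its axis; both faces are alike; lies flat on the table at the start. Grip it across its diameter. None if it is absent this time
- small2: slotted flat iron make-weight, a dark disc 44 mm in diameter and 10 mm thick, weighs 100 g and counts 1 on the scale; origin at its centre, z is its axis; both faces are alike; lies flat on the table at the start. Grip it across its diameter. None if it is absent this time
- masking_tape: bystander: roll of masking tape 95 mm across, 25 mm high, lying flat; origin at the centre of its underside
- mug: bystander: cream mug 84 mm across, 91 mm tall; origin at the centre of its underside
- sanding_block: bystander: sanding block 61 x 100 x 27 mm; origin at the centre of its underside
Things that resemble listed ones, but are neither listed nor needed, are in the scene too. Leave any orange, turquoise or white look-alike of the small1 alone.

How it is judged:
By the outcome, as a careful person would: the job done as asked, in the order asked, and still so for the second after the job is handed in, with the robot touching nothing.
Of large0, large1, small0, small1, small2 only 4 to 5 are there at a start; the rules pass over those that are not, and their reading is None.
At some moment in a run one of large0, large1 may be knocked a few centimetres aside while the robot is not near it.
Once in a run the grip may slacken for a moment while it holds something.
It also fails if it takes over 210 s, if anything falls off the work surface, if the arm or the gripper's body presses on something with over 40 N, if the wrist force passes 120 N, or if a joint passes its speed limit or range.

### The arm

A 7-joint arm with a two-finger parallel gripper is mounted at the origin on a cart in front of the work surface, level with it; the furniture and walls round the work are solid. World frame = base frame: x ahead of the robot, y to its left, z up, the work surface at z = 0. Lengths are in m, angles in rad, forces in N, time in s.
With the tool pointing down it reaches from about 0.4 to 0.85 m from the base axis. Payload 6.9 kg.
Tool frame: the origin (TCP) lies between the finger pads; the fingertips stand 11 mm ahead of it and the grasp point (between the pads) lies 8 mm behind it; z points along the fingers, y is the line along which they close (so a half turn about z gives the same grasp; the last joint's range is limited). The gripper opens to 85 mm and grips with 20 to 120 N. Pads are 22 mm wide; open, the fingers measure 114 mm over their backs; the gripper's body (76 mm by 85 mm) begins 54 mm behind the grasp point. The pads swing forward as they close: fully open they stand 13 mm farther back than shut.
Start: joints at [1.433, 0.507, -0.238, 1.5, 0.126, 1.149, -0.155], TCP at [0.151, -0.607, 0.242] pointing down, gripper open.
Joint ranges: [-3.08, 3.08], [-0.24, 2.05], [-1.43, 1.35], [0, 2.5], [-1.52, 4.66], [0.17, 1.96], [-2.89, 2.89]. Speed limits (rad/s): [2.39, 2.39, 3.14, 3.14, 3.14, 3.14, 3.14].

### API

Orientations are given as [roll, pitch, yaw] about the fixed x, y, z axes, in that order (R = Rz(yaw) Ry(pitch) Rx(roll)).
In Python, from workcell import readout, snapshot, ctrl gives the robot as it stands.
- The arm moves only by the tool jog_arm, never from a script. Its argument "rows" is one flat list of numbers, 5 for each row, row after row: the gripper's target within -1 to 1 (fully open at 1, half-way at 0, shut at -1), then the shift along the tool's x, y, z in mm, then the turn about the tool's z in rad. A call has 1 to 20 rows; each row is the pose to reach, as a shift and turn from the pose commanded when the call began, along the tool's axes at that moment; what a row does not reach only later rows make up. A row lasts 1/8 s, in which the tool goes at most 62.5 mm and 10.7 degrees, less where a joint would pass 70% of its speed; a pose out of reach is approached as far as the arm can. A call with a gripper value outside its range is refused whole. The fingers move at their own pace and stop on an object; the grip force is fixed at half the most. Time passes only in rows, so rows that repeat a pose let the fingers close. It gives the time, the measured TCP pose, the force, the opening and the grip force at its end, in the units of the state.
- readout.state(): the state, without advancing time (a new reading comes with each control period).
- snapshot(name): name is "scene" or "top" or "wrist"; returns a dict with "img" (420x560x3 uint8, red, green, blue), "range_z" (420x560 float32, m along the optical axis (not along the pixel's ray), 0 where there is no reading), "vertical_fov" (degrees; the focal length in pixels is half the picture's height over the tangent of half this angle, whatever the lens; pixels are square), "cx", "cy" (the principal point, pixels), "extrinsics" (4x4, takes a point from world to camera coordinates); the wrist camera has in their place "T_tool_cam" (4x4, takes a point from camera to tool coordinates, whose origin is the TCP and whose axes are the flange's). Camera axes: x right, y down, z forward; pixel columns grow to the right and rows downward; lengths in m; the calibration is good to about 2 mm. The wrist camera is an equidistant fisheye: a pixel r from the principal point sees the ray r / f radians off the axis. A picture is of the moment at which its call begins: read the wrist's pose just before it.
- ctrl.job_done(): hands the job in; it is judged then, once.
The state is a dict: "t": time; "qpos": joint angles; "joint_velocities": joint speeds; "effort": joint torques, N m; "ee_pos": TCP position; "eef_rot": TCP orientation; "wrist_force": force on the tool from outside, world axes, zero at the start; "ft_torque": the same for the moment, N m; "grip_width": finger opening in m; "gripper_force": force on a finger pad.
Only numpy, scipy, OpenCV 4.12 (cv2) and the standard library are available. Lean on these libraries where they do the work, as an engineer would, in place of code of your own. Each camera call takes 0.05 s, during which the arm holds its last target. There are 200 camera calls.

## Working session

There is one attempt and no reset: what is moved stays moved. The work goes in short steps, Python scripts to look and compute and a tool call to move; the robot and the scene stay as the last step left them, time stands still between calls to the robot, and variables do not carry over. Pictures are saved under pics/ and viewed, at most 16 in all, crops included, and the job is handed in when it is done.

Besides the shell and the picture viewer there is one more tool, called by a JSON object that holds its "api" and its "payload", one argument or row to a line. jog_arm: Moves the arm, as the interface text tells. Its arguments: {"type":"object","properties":{"rows":{"type":"array","items":{"type":"number"}}},"required":["rows"]}

```bash
ls; mkdir -p pics; cat > h.py <<'E'
import numpy as np, cv2
from workcell import readout, snapshot, ctrl
from scipy.spatial.transform import Rotation as R
def save(n,im,s=1):
    cv2.imwrite('pics/'+n,cv2.resize(im[:,:,::-1],None,fx=s,fy=s,interpolation=cv2.INTER_CUBIC))
def cam(s):
    f=s['img'].shape[0]/2/np.tan(np.radians(s['vertical_fov'])/2)
    return f,s['cx'],s['cy']
def cloud(s):
    f,cx,cy=cam(s); z=s['range_z']; v,u=np.mgrid[:z.shape[0],:z.shape[1]]
    P=np.stack([(u-cx)/f*z,(v-cy)/f*z,z],-1); E=np.linalg.inv(s['extrinsics'])
    return P@E[:3,:3].T+E[:3,3]
def ray(s,u,v,h):
    f,cx,cy=cam(s);E=np.linalg.inv(s['extrinsics'])
    d=E[:3,:3]@np.array([(u-cx)/f,(v-cy)/f,1]);o=E[:3,3]
    return o+d*(h-o[2])/d[2]
def proj(s,p):
    f,cx,cy=cam(s);q=s['extrinsics'][:3,:3]@np.array(p)+s['extrinsics'][:3,3]
    return q[0]/q[2]*f+cx,q[1]/q[2]*f+cy
def toolT(st=None):
    st=st or readout.state();T=np.eye(4);T[:3,:3]=R.from_euler('xyz',st['eef_rot']).as_matrix();T[:3,3]=st['ee_pos'];return T
def wray(s,T,u,v,h):
    f,cx,cy=cam(s);dx,dy=u-cx,v-cy;r=np.hypot(dx,dy)+1e-9;a=r/f
    d=np.array([np.sin(a)*dx/r,np.sin(a)*dy/r,np.cos(a)])
    M=T@s['T_tool_cam'];d=M[:3,:3]@d;o=M[:3,3]
    return o+d*(h-o[2])/d[2]
def wproj(s,T,p):
    f,cx,cy=cam(s);M=np.linalg.inv(T@s['T_tool_cam']);q=M[:3,:3]@np.array(p)+M[:3,3]
    a=np.arctan2(np.hypot(q[0],q[1]),q[2]);r=np.hypot(q[0],q[1])+1e-9
    return cx+f*a*q[0]/r,cy+f*a*q[1]/r
E
python3 - <<'E'
from h import *
st=readout.state();print(st)
for n in('scene','top','wrist'):
    s=snapshot(n);save(n+'0.png',s['img'],1.4 if n!='wrist' else 1);print(n,{k:v for k,v in s.items() if k not in('img','range_z')})
    np.save(n+'.npy',s,allow_pickle=True)
E
```

```text
pics
{'t': 0.0, 'qpos': array([ 1.43252438,  0.50834956, -0.23748513,  1.50110863,  0.12568437,
        1.14887377, -0.15480923]), 'joint_velocities': array([ 0.00093385,  0.00085409,  0.00048314, -0.00063996,  0.0011788 ,
        0.00197525,  0.00199863]), 'effort': array([-1.00035013e-03, -6.20589709e+01, -2.18690738e+00, -2.49650735e+01,
        1.26767851e-02,  1.19656854e-02,  9.47851845e-06]), 'ee_pos': array([ 0.15065109, -0.60609469,  0.24142933]), 'eef_rot': array([-3.13983839e+00,  3.10964512e-05,  2.43736212e-01]), 'wrist_force': array([ 0.6460086 ,  0.80113819, -0.57017681]), 'ft_torque': array([ 0.03365545,  0.03732861, -0.02662508]), 'gripper_force': 0.0, 'grip_width': 0.0856546102849212}
scene {'vertical_fov': 51.19005894657425, 'cx': 284.0297759395149, 'cy': 212.3762706924897, 'extrinsics': array([[-0.59391284, -0.8045088 , -0.00575608,  0.29152634],
       [-0.49355131,  0.36998606, -0.78709429,  0.38838499],
       [ 0.63535395, -0.46462448, -0.61680584,  0.81997937],
       [ 0.        ,  0.        ,  0.        ,  1.        ]])}
top {'vertical_fov': 48.899015919516245, 'cx': 285.4675569225468, 'cy': 210.37605584214796, 'extrinsics': array([[ 0.02283728, -0.99971494, -0.00696448, -0.05154211],
       [-0.99643119, -0.02219492, -0.08143874,  0.53481108],
       [ 0.08126095,  0.00879946, -0.99665402,  1.49660334],
       [ 0.        ,  0.        ,  0.        ,  1.        ]])}
wrist {'vertical_fov': 65.70646984690485, 'cx': 280.8602881956766, 'cy': 209.1256526567748, 'T_tool_cam': array([[-2.74506334e-04, -9.61242477e-01, -2.75704235e-01,
         6.92145332e-02],
       [ 9.99999959e-01, -2.40938851e-04, -1.55622074e-04,
        -9.08296130e-04],
       [ 8.31626862e-05, -2.75704267e-01,  9.61242503e-01,
        -1.31958464e-01],
       [ 0.00000000e+00,  0.00000000e+00,  0.00000000e+00,
         1.00000000e+00]])}
```

View pics/top0.png

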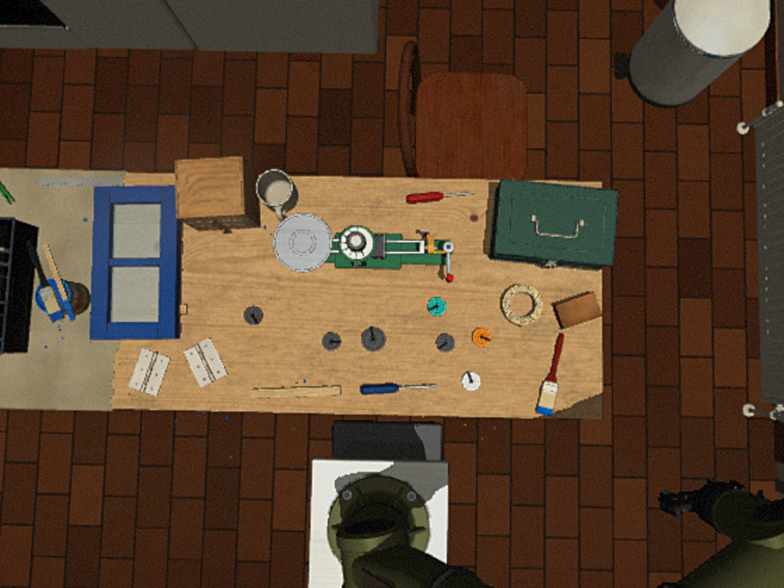

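View pics/scene0.png

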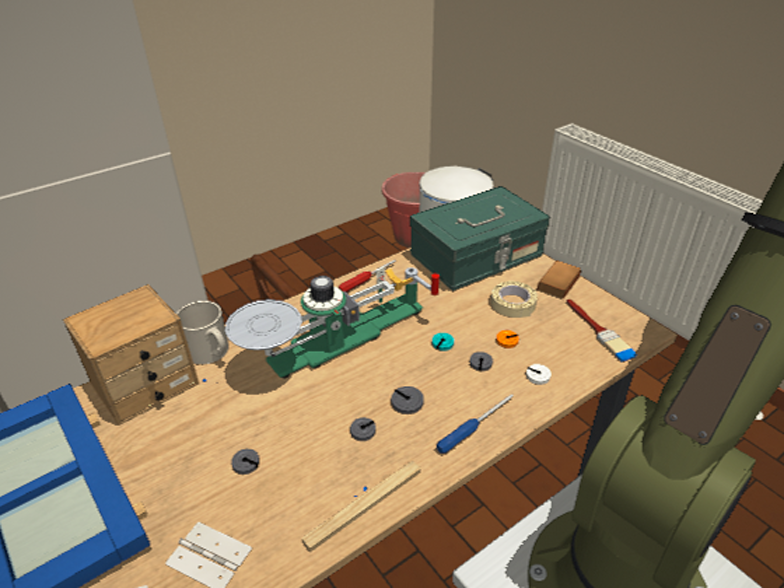

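The top view shows four dark discs, in 784-px coordinates: a large one at (373,338) and small ones at (253,315), (331,341) and (445,342). That makes the total 5. The turquoise (436,306), orange (481,337) and white (471,381) discs are look-alikes, so I leave them alone. The pan is at (302,242), the sleeve at (355,241), and the red knob at (449,278).

```bash
python3 - <<'E'
from h import *
s=np.load('top.npy',allow_pickle=True).item();im=s['img'];C=cloud(s)
hsv=cv2.cvtColor(im,cv2.COLOR_RGB2HSV)
m=((hsv[...,2]<110)&(hsv[...,1]<70)).astype(np.uint8)
m[:205]=0;m[290:]=0;m[:,:130]=0;m[:,420:]=0
n,l,sts,c=cv2.connectedComponentsWithStats(m)
for i in range(1,n):
    if sts[i,4]>40:
        (x,y),r=cv2.minEnclosingCircle(np.argwhere(l==i)[:,::-1].astype(np.float32))
        print(sts[i],(c[i]*1.4).round(),'r',round(r,1),ray(s,*c[i],0.011).round(4),'zmed',np.median(C[l==i][:,2]).round(4))
# balance
E=ray(s,302/1.4,242/1.4,.116);S=ray(s,355/1.4,241/1.4,.156);K=ray(s,449/1.4,278/1.4,.122);P=ray(s,448/1.4,246/1.4,.09)
print('pan',E,'sleeve',S,'knob',K,'piv',P)
# pan from cloud
q=(abs(C[...,2]-.117)<.006);q[:140]=0;q[200:]=0;q[:,:180]=0;q[:,240:]=0
l=cv2.connectedComponentsWithStats(q.astype(np.uint8));i=1+np.argmax(l[2][1:,4]);pts=C[l[1]==i]
(x,y),r=cv2.minEnclosingCircle(pts[:,:2].astype(np.float32));print('pan cloud',x,y,r,np.median(pts[:,2]))
red=(hsv[...,1]>170)&((hsv[...,0]<6)|(hsv[...,0]>174))&(np.abs(np.mgrid[:420,:560][0]-198)<12)&(np.abs(np.mgrid[:420,:560][1]-320)<12)
print('red',np.argwhere(red).mean(0)[::-1],ray(s,*np.argwhere(red).mean(0)[::-1],.118))
save('crop.png',im[150:300,130:410],2.8)
E
```

```text
[174 219  13  13 126] [252. 315.] r 6.3 [0.481  0.3071 0.011 ] zmed 0.0097
[258 234  17  17 225] [373. 339.] r 8.4 [0.4315 0.0218 0.011 ] zmed 0.0096
[230 238  13  12 126] [331. 341.] r 6.3 [0.4238 0.1205 0.011 ] zmed 0.01
[312 239  13  12 124] [445. 342.] r 6.3 [ 0.4266 -0.1478  0.011 ] zmed 0.0093
pan [0.6402094  0.17897344 0.116     ] sleeve [0.6384448  0.05820054 0.156     ] knob [ 0.56646381 -0.14783972  0.122     ] piv [ 0.64242832 -0.14653292  0.09      ]
pan cloud 0.6403407454490662 0.17885106801986694 0.06591001898050308 0.11767349951540229
red [320.80952381 198.04761905] [ 0.56852968 -0.14837511  0.118     ]
```

View pics/crop.png

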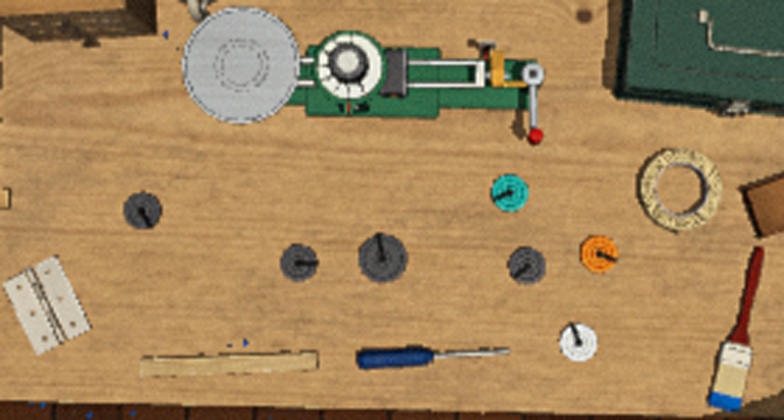

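{"api": "jog_arm", "payload": {
  "rows": [1,364,-225,0,0.244,1,364,-225,0,0.244,1,364,-225,0,0.244,1,364,-225,0,0.244,1,364,-225,0,0.244,1,364,-225,0,0.244,1,364,-225,0,0.244,1,424,-542,0,0.244,1,424,-542,0,0.244,1,424,-542,0,0.244,1,424,-542,0,0.244,1,424,-542,0,0.244,1,424,-542,80,0.244,1,424,-542,120,0.244,1,424,-542,120,0.244,1,424,-542,120,0.244,1,424,-542,120,0.244,1,424,-542,120,0.244]
}}

```text
t: 2.4
ee_pos: [0.4324, 0.0215, 0.1238]
eef_rot: [3.141, -0.003, -0.001]
wrist_force: [-0.7, -0.1, -0.5]
grip_width: 0.0855
gripper_force: 0.0
```

```bash
cat >> h.py <<'E'
def move(p,yaw=0.):
    T=toolT();d=T[:3,:3].T@(np.array(p)-T[:3,3]);y=np.arctan2(T[1,0],T[0,0])
    print('move mm',(d*1000).round(1),'turn',round(float(y-yaw),3))
def disc(r,h,guess,name=None):
    """find dark disc near guess in wrist view, rays to height h"""
    st=readout.state();T=toolT(st);s=snapshot('wrist');im=s['img'];hsv=cv2.cvtColor(im,cv2.COLOR_RGB2HSV)
    m=((hsv[...,2]<120)&(hsv[...,1]<75)).astype(np.uint8)
    m=cv2.morphologyEx(m,cv2.MORPH_OPEN,np.ones((3,3)))
    n,l,a,c=cv2.connectedComponentsWithStats(m);g=wproj(s,T,[*guess,h]);print('guess px',np.round(g,1),'f',cam(s)[0])
    for i in range(1,n):
        if a[i,4]<200: continue
        k=max(cv2.findContours((l==i).astype(np.uint8),cv2.RETR_EXTERNAL,cv2.CHAIN_APPROX_NONE)[0],key=len)[:,0]
        q=np.array([wray(s,T,u,v,h)[:2] for u,v in k],np.float32)
        (x,y),R_=cv2.minEnclosingCircle(q)
        if R_<r*1.6: print('px',c[i].round(1),'xy',round(x,4),round(y,4),'R',round(R_,4))
    if name: save(name,im)
    print('ee',st['ee_pos'].round(4),st['eef_rot'].round(3),'F',st['wrist_force'].round(1),'w',st['grip_width'],st['gripper_force'],'t',st['t'])
E
python3 - <<'E'
from h import *
disc(.029,.011,(.4315,.0218),'w1.png')
E
```

```text
guess px [281.4 209.2] f 325.19226210127806
px [  9.5 159. ] xy 0.4839 0.2944 R 0.0197
px [277.2 208.5] xy 0.4319 0.0237 R 0.0295
px [459.  212.7] xy 0.4292 -0.1399 R 0.0207
px [171.3 214. ] xy 0.4274 0.1184 R 0.0205
ee [0.4324 0.0215 0.1238] [ 3.141e+00 -3.000e-03 -1.000e-03] F [-0.7 -0.1 -0.5] w 0.0855131027134971 0.0 t 2.4
```

View pics/w1.png

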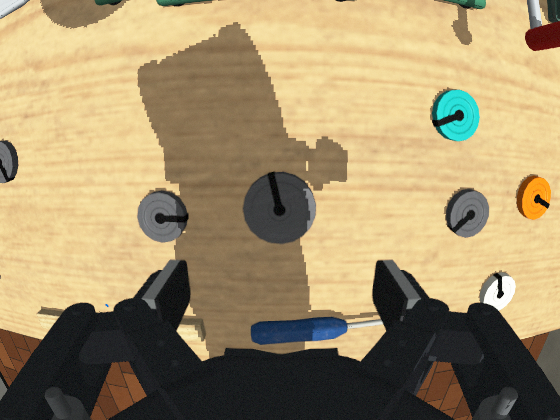

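The large disc is centred at px (279,208), under the tool. The fingertips are at about (170,280) and (390,280). I'll use the depth image to measure how far ahead of the TCP the tips are.

```bash
cat >> h.py <<'E'
def wcloud(s):
    f,cx,cy=cam(s);z=s['range_z'];v,u=np.mgrid[:z.shape[0],:z.shape[1]];dx,dy=u-cx,v-cy;r=np.hypot(dx,dy)+1e-9;a=r/f
    P=np.stack([np.tan(a)*dx/r*z,np.tan(a)*dy/r*z,z],-1);M=s['T_tool_cam'];return P@M[:3,:3].T+M[:3,3]
def tips():
    s=snapshot('wrist');P=wcloud(s)
    for sg in(-1,1):
        m=(s['range_z']>.02)&(abs(P[...,0])<.014)&(P[...,1]*sg>.005)&(P[...,1]*sg<.065)&(P[...,2]<.03)&(P[...,2]>-.06)
        q=P[m];print('finger',sg,len(q),'z pct',np.percentile(q[:,2],[50,95,99,100]).round(4),'|y|min',np.percentile(abs(q[:,1]),[1,50,99]).round(4))
E
python3 -c "
from h import *
tips();move((.4318,.0225,.03))"
```

```text
finger -1 5412 z pct [-0.0488 -0.0102 -0.0048 -0.002 ] |y|min [0.0407 0.0492 0.0647]
finger 1 5596 z pct [-0.0494 -0.0103 -0.005  -0.0014] |y|min [0.0394 0.0482 0.0645]
move mm [-0.4 -0.9 93.3] turn -0.001
```

{"api": "jog_arm", "payload": {
  "rows": [0.6,-0.4,-0.9,60,0,0.6,-0.4,-0.9,94,0,0.6,-0.4,-0.9,94,0,0.6,-0.4,-0.9,94,0]
}}

```text
t: 3.0
ee_pos: [0.4317, 0.0228, 0.0293]
eef_rot: [-3.142, -0.001, -0.0]
wrist_force: [0.4, 0.5, 0.7]
grip_width: 0.0684
gripper_force: 0.0
```

```bash
python3 -c "
from h import *
tips();disc(.029,.011,(.4318,.0225),'w2.png')"
```

```text
finger -1 11038 z pct [-0.0182  0.0293  0.0298  0.03  ] |y|min [0.0062 0.0408 0.0643]
finger 1 11095 z pct [-0.0195  0.0294  0.0298  0.03  ] |y|min [0.0062 0.0401 0.0642]
guess px [282.9 258.5] f 325.19226210127806
px [278.9 253.9] xy 0.4326 0.0237 R 0.0301
px [520.9 241.8] xy 0.4339 -0.1322 R 0.0197
px [121.  246.5] xy 0.4355 0.1133 R 0.0172
px [128. 280.] xy 0.4192 0.1114 R 0.0141
ee [0.432  0.0228 0.0296] [-3.141e+00 -2.000e-03 -0.000e+00] F [-0.4 -0.6  0.1] w 0.06820621258905045 0.0 t 3.05
```

View pics/w2.png

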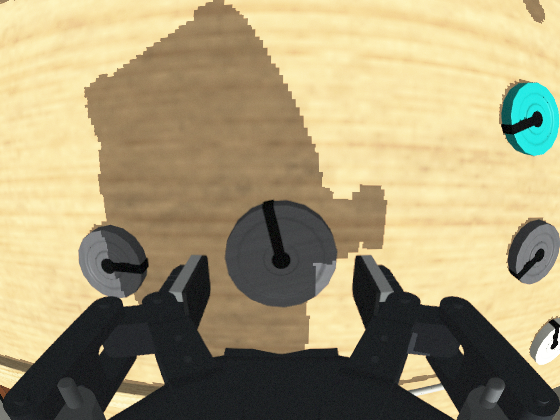

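{"api": "jog_arm", "payload": {
  "rows": [0.6,0,0,15,0,0.6,0,0,21,0,0.6,0,0,21,0,-1,0,0,21,0,-1,0,0,21,0,-1,0,0,21,0,-1,0,0,21,0]
}}

```text
t: 3.98
ee_pos: [0.4314, 0.0228, 0.0084]
eef_rot: [3.142, -0.001, -0.0]
wrist_force: [-2.1, 0.2, 11.3]
grip_width: 0.0556
gripper_force: 61.1
```

{"api": "jog_arm", "payload": {
  "rows": [-1,0,0,-30,0,-1,0,0,-90,0,-1,0,0,-150,0,-1,0,0,-150,0,-1,0,0,-150,0]
}}

```text
t: 4.6
ee_pos: [0.4306, 0.0223, 0.1572]
eef_rot: [3.141, -0.0, -0.001]
wrist_force: [0.3, -0.8, -2.2]
grip_width: 0.0553
gripper_force: 65.5
```

```bash
python3 -c "
from h import *
st=readout.state();s=snapshot('wrist');save('w3.png',s['img']);print(st['grip_width'],st['gripper_force'],st['wrist_force'])
P=wcloud(s);v=s['img'].max(-1)
for (a,b) in((281,240),(281,220),(281,280),(281,300),(260,250),(300,250)): print(a,b,P[b,a].round(4))
"
```

```text
0.05530871419436194 65.53653717041016 [ 0.25845811 -0.80749142 -2.17112652]
281 240 [ 0.018  -0.0007 -0.0021]
281 220 [ 0.0274 -0.0007 -0.0032]
281 280 [-0.0009 -0.0007 -0.0031]
281 300 [-0.0127 -0.0007 -0.0012]
260 250 [ 0.0131 -0.0098 -0.0016]
300 250 [ 0.0128  0.0077 -0.0008]
```

View pics/w3.png

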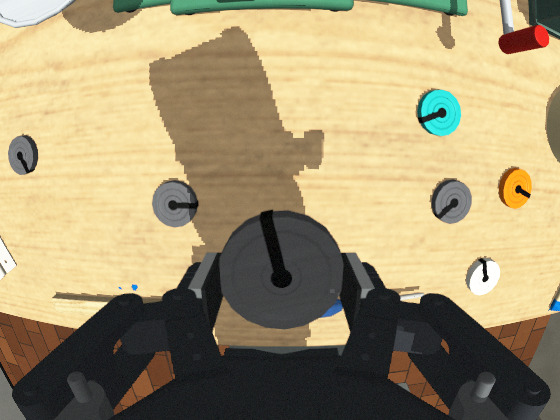

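{"api": "jog_arm", "payload": {
  "rows": [-1,40,-30,-43,0,-1,85,-63,-43,0,-1,130,-97,-43,0,-1,175,-130,-43,0,-1,210,-157,-43,0,-1,210,-157,-43,0,-1,210,-157,-43,0]
}}

```text
t: 5.52
ee_pos: [0.6398, 0.1792, 0.1978]
eef_rot: [3.14, 0.004, 0.0]
wrist_force: [-0.2, -0.2, -2.7]
grip_width: 0.0551
gripper_force: 65.3
```

```bash
cat >> h.py <<'E'
def held(r):
    """disc held: centre in tool frame from front edge and hub; pan centre from wrist"""
    st=readout.state();T=toolT(st);s=snapshot('wrist');print('ee',T[:3,3].round(4),'w',st['grip_width'],st['gripper_force'],st['wrist_force'].round(1),st['t'])
    P=wcloud(s)
    m=(s['range_z']>.02)&(P[...,2]<.006)&(P[...,2]>-.012)&(abs(P[...,1])<r*.75)&(abs(P[...,0])<.06)
    q=P[m];x=[np.percentile(q[abs(q[:,1])<.004][:,0],k) for k in(1,99)]
    print('held x range',np.round(x,4),'mid',round(np.mean(x),4),'ztop',np.median(q[:,2]).round(4))
    return s,T,P
E
python3 -c "
from h import *
s,T,P=held(.029);save('w4.png',s['img'])
W=P@T[:3,:3].T+T[:3,3]
m=(s['range_z']>.02)&(abs(W[...,2]-.118)<.006)&(np.hypot(W[...,0]-.64,W[...,1]-.179)<.085)
q=W[m][:,:2].astype(np.float32);print(len(q),cv2.minEnclosingCircle(q),np.median(W[m][:,2]))
"
```

```text
ee [0.6398 0.1792 0.1978] w 0.05509492621824833 65.30864238739014 [-0.2 -0.2 -2.7] 5.525
held x range [-0.0275  0.0286] mid 0.0005 ztop -0.002
17570 ((0.6408758759498596, 0.17027445137500763), 0.0764109194278717) 0.11813881776267532
```

View pics/w4.png

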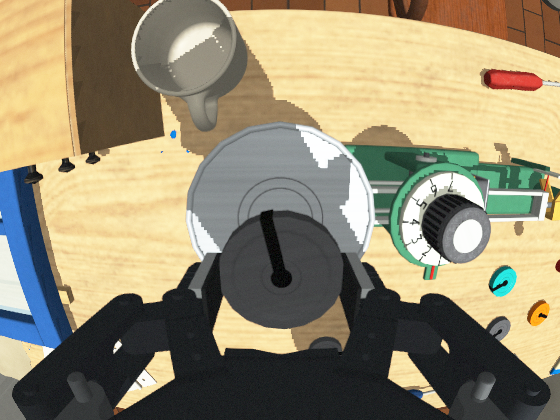

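The disc is held level at px (281,270), above the pan. The pan rim spans columns 188–374 with its top at row 123. The mug is clear, and the sleeve dial is to the right at (440,215).

```bash
python3 -c "
from h import *
T=toolT();s=snapshot('wrist')
p=[wray(s,T,u,v,.120)[:2] for u,v in((188,212),(374,212),(281,123),(215,150),(345,148))]
print(np.round(p,4))
p=np.array(p)
from scipy.optimize import least_squares
r=least_squares(lambda c:np.hypot(*(p-c).T)-.066,[.64,.179]);print(r.x,r.fun.round(4))
for u,v in ((281,177),(281,188)): print(wray(s,T,u,v,.116))
for u,v in ((467,240),):print('sleeve',wray(s,T,u,v,.156))
move((*r.x,.14))
"
```

```text
[[0.6463 0.2437]
 [0.6462 0.1145]
 [0.7057 0.1791]
 [0.6887 0.2224]
 [0.6899 0.1373]]
[0.63911772 0.17910857] [-0.001  -0.001   0.0005 -0.0002 -0.0002]
[0.6695377  0.17913415 0.116     ]
[0.66198654 0.17913804 0.116     ]
sleeve [0.63767652 0.05800945 0.156     ]
move mm [-0.9 -0.7 59.3] turn -0.001
```

{"api": "jog_arm", "payload": {
  "rows": [-1,0,0,40,0,-1,0,0,65,0,-1,0,0,72,0,-1,0,0,72,0,-1,0,0,72,0]
}}

```text
t: 6.25
ee_pos: [0.6418, 0.1798, 0.1298]
eef_rot: [-3.141, -0.002, -0.0]
wrist_force: [-0.4, 0.6, -0.6]
grip_width: 0.0552
gripper_force: 65.4
```

{"api": "jog_arm", "payload": {
  "rows": [-1,0,0,0,0,-1,0,0,0,0]
}}

```text
t: 6.5
ee_pos: [0.6413, 0.1798, 0.1289]
eef_rot: [-3.141, -0.001, -0.0]
wrist_force: [0.3, -0.0, -1.5]
grip_width: 0.0548
gripper_force: 65.4
```

{"api": "jog_arm", "payload": {
  "rows": [-1,-1.5,0.7,3,0,-1,-1.5,0.7,3,0,-1,-1.5,0.7,3,0]
}}

```text
t: 6.88
ee_pos: [0.6395, 0.1789, 0.1253]
eef_rot: [3.141, 0.0, -0.0]
wrist_force: [-0.3, 1.2, -0.7]
grip_width: 0.0548
gripper_force: 65.5
```

{"api": "jog_arm", "payload": {
  "rows": [0.5,0,0,0,0,0.7,0,0,0,0,0.7,0,0,0,0,0.7,0,0,-20,0,0.7,0,0,-75,0,0.7,0,0,-75,0,0.7,0,0,-75,0]
}}

```text
t: 7.75
ee_pos: [0.6395, 0.1788, 0.2003]
eef_rot: [3.141, -0.0, -0.0]
wrist_force: [0.4, -0.4, -0.0]
grip_width: 0.0721
gripper_force: 0.0
```

```bash
cat >> h.py <<'E'
def pile(name,zs):
    """top-face centres of pile: rays from wrist; print ref pixel predictions"""
    st=readout.state();T=toolT(st);s=snapshot('wrist');im=s['img'].copy();save(name,im);P=wcloud(s);W=P@T[:3,:3].T+T[:3,3]
    print('ee',T[:3,3].round(4))
    for z,r in zs:
        m=(s['range_z']>.02)&(abs(W[...,2]-z)<.0045)&(np.hypot(W[...,0]-.64,W[...,1]-.179)<.045)
        q=W[m][:,:2].astype(np.float32);(x,y),R_=cv2.minEnclosingCircle(q);print('z',z,len(q),round(x,4),round(y,4),'R',round(R_,4),'zmed',np.median(W[m][:,2]).round(4),'box',q.min(0),q.max(0))
E
python3 -c "
from h import *
pile('w5.png',[(.127,.029)]);move((.4238,.1205,.13))"
```

```text
ee [0.6395 0.1788 0.2003]
z 0.127 5350 0.6397 0.1798 R 0.029 zmed 0.125 box [0.61092556 0.15089557] [0.66825163 0.20789762]
move mm [-215.2   58.1   69.7] turn -0.0
```

View pics/w5.png

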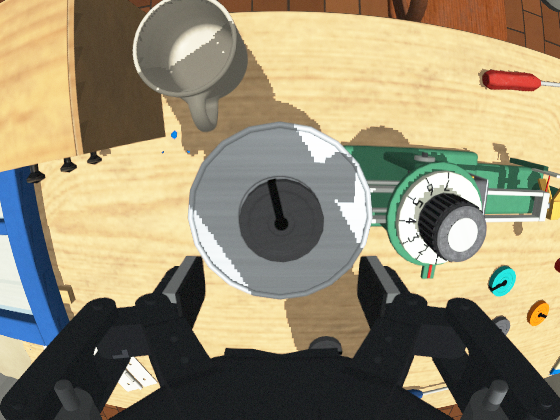

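The large disc sits centred on the pan at px (280,220). Next is the small disc nearest the pan.

{"api": "jog_arm", "payload": {
  "rows": [0.4,-55,15,0,0,0.4,-110,30,0,0,0.4,-165,45,0,0,0.4,-215,58,0,0,0.4,-215,58,0,0,0.4,-215,58,50,0,0.4,-215,58,90,0,0.4,-215,58,90,0,0.4,-215,58,90,0]
}}

```text
t: 8.93
ee_pos: [0.4253, 0.1215, 0.1108]
eef_rot: [-3.141, -0.0, 0.0]
wrist_force: [0.1, 0.7, 0.5]
grip_width: 0.0596
gripper_force: 0.0
```

```bash
cat >> h.py <<'E'
def small(guess,h=.010,r=.022):
    """slot/shadow-robust: depth-based disc centre on table"""
    st=readout.state();T=toolT(st);s=snapshot('wrist');W=wcloud(s)@T[:3,:3].T+T[:3,3];v=s['img'].astype(int)
    m=(s['range_z']>.02)&(np.hypot(W[...,0]-guess[0],W[...,1]-guess[1])<.05)&(W[...,2]>.005)&(W[...,2]<.02)&((v.max(-1)-v.min(-1))<35)
    q=W[m][:,:2].astype(np.float32);c,R_=cv2.minEnclosingCircle(q);print('depth disc',len(q),np.round(c,4),R_,'mid',((q.min(0)+q.max(0))/2).round(4))
    print('ee',T[:3,3].round(4))
E
python3 -c "
from h import *
small((.4238,.1205));disc(.022,.010,(.4238,.1205))"
```

```text
depth disc 2561 [0.4238 0.123 ] 0.022134842351078987 mid [0.4239 0.1228]
ee [0.4253 0.1215 0.1108]
guess px [283.3 214.4] f 325.19226210127806
px [ 71.7 150.3] xy 0.4809 0.3046 R 0.0225
px [279.2 212.2] xy 0.4248 0.123 R 0.0225
px [541.  203.8] xy 0.4327 -0.1307 R 0.0192
ee [0.4256 0.1215 0.1113] [-3.141e+00 -1.000e-03 -0.000e+00] F [0.1 0.4 0.2] w 0.05983366440023201 0.0 t 8.975
```

{"api": "jog_arm", "payload": {
  "rows": [0.4,-1.2,-1,50,0,0.4,-1.2,-1,90,0,0.4,-1.2,-1,100,0,0.4,-1.2,-1,100,0,-1,-1.2,-1,100,0,-1,-1.2,-1,100,0,-1,-1.2,-1,100,0,-1,-1.2,-1,100,0]
}}

```text
t: 10.02
ee_pos: [0.4244, 0.1222, 0.0122]
eef_rot: [-3.141, -0.003, -0.001]
wrist_force: [-2.1, -0.4, 10.0]
grip_width: 0.0414
gripper_force: 59.2
```

{"api": "jog_arm", "payload": {
  "rows": [-1,0,0,-40,0,-1,0,0,-100,0,-1,0,0,-160,0,-1,0,0,-190,0,-1,0,0,-190,0,-1,0,0,-190,0]
}}

```text
t: 10.78
ee_pos: [0.423, 0.1215, 0.2003]
eef_rot: [3.141, -0.0, -0.001]
wrist_force: [-0.2, 0.5, -1.2]
grip_width: 0.0413
gripper_force: 61.3
```

```bash
python3 -c "
from h import *
held(.022);move((.640,.179,.20))"
```

```text
ee [0.423  0.1215 0.2003] w 0.04134948337045355 61.33449912071228 [-0.2  0.5 -1.2] 10.775
held x range [-0.0213  0.0211] mid -0.0001 ztop 0.0024
move mm [217.3 -57.5  -0.5] turn -0.0
```

{"api": "jog_arm", "payload": {
  "rows": [-1,55,-14,0,0,-1,110,-28,0,0,-1,165,-43,0,0,-1,217,-57.5,0,0,-1,217,-57.5,0,0,-1,217,-57.5,0,0,-1,217,-57.5,30,0,-1,217,-57.5,55,0,-1,217,-57.5,55,0,-1,217,-57.5,55,0,-1,217,-57.5,55,0]
}}

```text
t: 12.2
ee_pos: [0.6408, 0.1797, 0.1468]
eef_rot: [-3.141, -0.002, -0.0]
wrist_force: [0.2, -0.5, -1.3]
grip_width: 0.0411
gripper_force: 61.3
```

```bash
python3 -c "
from h import *
held(.022);move((.640,.179,.1397))"
```

```text
ee [0.6408 0.1797 0.1468] w 0.041116228527277844 61.33687376976013 [ 0.2 -0.5 -1.3] 12.2
held x range [-0.0211  0.0212] mid 0.0 ztop 0.0025
move mm [-0.8  0.7  6.9] turn -0.0
```

{"api": "jog_arm", "payload": {
  "rows": [-1,-0.8,0.7,6.5,0,-1,-0.8,0.7,6.5,0,-1,-0.8,0.7,6.5,0,-1,-0.8,0.7,6.5,0]
}}

```text
t: 12.75
ee_pos: [0.6397, 0.1788, 0.1388]
eef_rot: [-3.141, -0.0, -0.0]
wrist_force: [0.4, -0.2, -0.6]
grip_width: 0.0409
gripper_force: 61.3
```

{"api": "jog_arm", "payload": {
  "rows": [0.1,0,0,0,0,0.4,0,0,0,0,0.4,0,0,0,0,0.4,0,0,-20,0,0.4,0,0,-65,0,0.4,0,0,-65,0,0.4,0,0,-65,0]
}}

```text
t: 13.62
ee_pos: [0.6394, 0.1786, 0.2036]
eef_rot: [3.141, 0.0, -0.0]
wrist_force: [0.6, 0.2, 0.5]
grip_width: 0.0594
gripper_force: 0.0
```

```bash
python3 -c "
from h import *
pile('w6.png',[(.136,.022),(.126,.029)]);move((.481,.307,.20))
s=snapshot('top');im=s['img'];save('top2.png',im[150:300,130:410],2.8)"
```

```text
ee [0.6394 0.1786 0.2036]
z 0.136 3271 0.6395 0.1795 R 0.022 zmed 0.1352 box [0.6176346 0.1576446] [0.6610798  0.20086572]
z 0.126 1924 0.6396 0.18 R 0.029 zmed 0.1254 box [0.61106884 0.15107854] [0.6682809  0.20808956]
move mm [-158.2 -128.6    3. ] turn -0.0
```

View pics/w6.png

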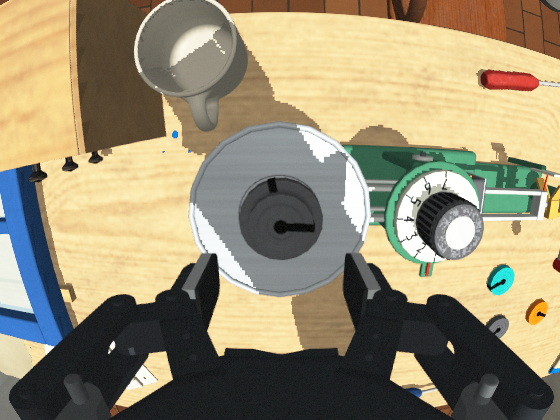

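The first small disc is centred on the large one at px (279,226). Next is the small disc on the left.

{"api": "jog_arm", "payload": {
  "rows": [0.4,-45,-37,0,0,0.4,-90,-74,0,0,0.4,-135,-110,0,0,0.4,-158,-129,0,0,0.4,-158,-129,0,0,0.4,-158,-129,50,0,0.4,-158,-129,93,0,0.4,-158,-129,93,0,0.4,-158,-129,93,0]
}}

```text
t: 14.85
ee_pos: [0.4825, 0.3079, 0.1117]
eef_rot: [-3.141, -0.001, -0.001]
wrist_force: [0.3, 0.3, 0.5]
grip_width: 0.0596
gripper_force: 0.0
```

```bash
python3 -c "
from h import *
small((.481,.307));disc(.022,.010,(.481,.307))"
```

```text
depth disc 2513 [0.4816 0.3102] 0.02194254845380783 mid [0.4816 0.31  ]
ee [0.4825 0.3079 0.1117]
guess px [283.7 213.9] f 325.19226210127806
px [532.6  13.6] xy 0.6717 0.0767 R 0.034
px [550.    5.1] xy 0.6881 0.0566 R 0.019
px [284.7 205. ] xy 0.4825 0.3099 R 0.0225
ee [0.4828 0.3082 0.1123] [-3.14e+00 -2.00e-03 -1.00e-03] F [1.1 0.3 1.2] w 0.05987890081939557 0.0 t 14.9
```

{"api": "jog_arm", "payload": {
  "rows": [0.4,-0.6,-1.8,50,0,0.4,-0.6,-1.8,90,0,0.4,-0.6,-1.8,100,0,0.4,-0.6,-1.8,100,0,-1,-0.6,-1.8,100,0,-1,-0.6,-1.8,100,0,-1,-0.6,-1.8,100,0,-1,-0.6,-1.8,100,0]
}}

```text
t: 15.95
ee_pos: [0.4821, 0.3103, 0.0132]
eef_rot: [-3.14, -0.003, -0.0]
wrist_force: [-0.3, -1.1, 6.4]
grip_width: 0.0409
gripper_force: 59.6
```

{"api": "jog_arm", "payload": {
  "rows": [-1,0,0,-40,0,-1,0,0,-100,0,-1,0,0,-160,0,-1,0,0,-190,0,-1,0,0,-190,0,-1,0,0,-190,0]
}}

```text
t: 16.7
ee_pos: [0.4808, 0.3091, 0.2008]
eef_rot: [3.141, -0.0, -0.0]
wrist_force: [0.3, -0.8, -0.6]
grip_width: 0.0409
gripper_force: 60.8
```

```bash
python3 -c "
from h import *
held(.022);move((.640,.179,.20))"
```

```text
ee [0.4808 0.3091 0.2008] w 0.040947395330254155 60.84928035736084 [ 0.3 -0.8 -0.6] 16.7
held x range [-0.0211  0.0209] mid -0.0001 ztop 0.0034
move mm [159.5 129.9   0. ] turn -0.0
```

{"api": "jog_arm", "payload": {
  "rows": [-1,45,37,0,0,-1,90,73,0,0,-1,135,110,0,0,-1,159.5,130,0,0,-1,159.5,130,0,0,-1,159.5,130,0,0,-1,159.5,130,25,0,-1,159.5,130,45,0,-1,159.5,130,45,0,-1,159.5,130,45,0,-1,159.5,130,45,0]
}}

```text
t: 18.12
ee_pos: [0.6408, 0.1802, 0.157]
eef_rot: [-3.141, -0.002, 0.0]
wrist_force: [0.4, 0.3, -0.1]
grip_width: 0.0408
gripper_force: 60.9
```

```bash
python3 -c "
from h import *
held(.022);move((.640,.179,.1505))"
```

```text
ee [0.6408 0.1802 0.157 ] w 0.040784588846395804 60.87786555290222 [ 0.4  0.3 -0.1] 18.125
held x range [-0.021  0.021] mid 0.0 ztop 0.0034
move mm [-0.8  1.   6.3] turn 0.0
```

{"api": "jog_arm", "payload": {
  "rows": [-1,-0.9,1,5.5,0,-1,-0.9,1,5.5,0,-1,-0.9,1,5.5,0,-1,-0.9,1,5.5,0]
}}

```text
t: 18.68
ee_pos: [0.6397, 0.1786, 0.1504]
eef_rot: [-3.141, -0.0, -0.0]
wrist_force: [-0.4, -0.1, -0.8]
grip_width: 0.0405
gripper_force: 60.9
```

{"api": "jog_arm", "payload": {
  "rows": [0.1,0,0,0,0,0.4,0,0,0,0,0.4,0,0,0,0,0.4,0,0,-20,0,0.4,0,0,-55,0,0.4,0,0,-55,0,0.4,0,0,-55,0]
}}

```text
t: 19.55
ee_pos: [0.6394, 0.1784, 0.205]
eef_rot: [3.141, 0.0, -0.0]
wrist_force: [0.6, -0.3, -0.6]
grip_width: 0.0597
gripper_force: 0.0
```

```bash
python3 -c "
from h import *
pile('w7.png',[(.146,.022),(.126,.029)]);move((.4266,-.1478,.20))
s=snapshot('top');im=s['img'];hsv=cv2.cvtColor(im,cv2.COLOR_RGB2HSV)
m=((hsv[...,2]<110)&(hsv[...,1]<70)).astype(np.uint8)
m[:205]=0;m[290:]=0;m[:,:130]=0;m[:,420:]=0
n,l,sts,c=cv2.connectedComponentsWithStats(m)
for i in range(1,n):
    if 80<sts[i,4]<600: print(c[i],sts[i],ray(s,*c[i],.01))"
```

```text
ee [0.6394 0.1784 0.205 ]
z 0.146 3520 0.6388 0.1792 R 0.0223 zmed 0.1451 box [0.61744285 0.15763636] [0.66078115 0.20055182]
z 0.126 1560 0.6398 0.1795 R 0.0289 zmed 0.1254 box [0.6204355 0.1512997] [0.66823584 0.20792794]
move mm [-212.5  326.1    4.9] turn -0.0
[219.00819672 214.4863388 ] [201 205  52  32 366] [0.51822209 0.18047214 0.01      ]
[317.61157025 244.3553719 ] [312 238  12  13 121] [ 0.42697375 -0.14768768  0.01      ]
```

{"api": "jog_arm", "payload": {
  "rows": [0.4,-60,0,0,0,0.4,-90,50,0,0,0.4,-115,100,0,0,0.4,-140,155,0,0,0.4,-165,210,0,0,0.4,-190,265,0,0,0.4,-212,310,0,0,0.4,-212,326,0,0,0.4,-212,326,0,0,0.4,-212,326,50,0,0.4,-212,326,95,0,0.4,-212,326,95,0,0.4,-212,326,95,0]
}}

```text
t: 21.28
ee_pos: [0.4288, -0.1462, 0.1113]
eef_rot: [-3.141, -0.001, 0.002]
wrist_force: [0.4, -0.3, 0.2]
grip_width: 0.0598
gripper_force: 0.0
```

```bash
python3 -c "
from h import *
small((.4266,-.1478));disc(.022,.010,(.4266,-.1478))"
```

```text
depth disc 2508 [ 0.4268 -0.1467] 0.021805090829730034 mid [ 0.4268 -0.1467]
ee [ 0.4288 -0.1462  0.1113]
guess px [283.3 215. ] f 325.19226210127806
px [548.1  11.2] xy 0.6295 -0.3938 R 0.0265
px [517.9 107.2] xy 0.5211 -0.3375 R 0.0317
px [279.1 194.2] xy 0.4359 -0.146 R 0.0189
px [274.4 221.8] xy 0.4205 -0.1403 R 0.0134
ee [ 0.429  -0.1467  0.1118] [ 3.141e+00 -2.000e-03  1.000e-03] F [-0.4 -0.  -0.4] w 0.059404196864417086 0.0 t 21.325
```

{"api": "jog_arm", "payload": {
  "rows": [0.4,-1.9,0,50,0,0.4,-1.9,0,90,0,0.4,-1.9,0,99.5,0,0.4,-1.9,0,99.5,0,-1,-1.9,0,99.5,0,-1,-1.9,0,99.5,0,-1,-1.9,0,99.5,0,-1,-1.9,0,99.5,0]
}}

```text
t: 22.38
ee_pos: [0.4267, -0.1476, 0.0128]
eef_rot: [3.14, -0.003, -0.0]
wrist_force: [-1.6, 0.8, 9.6]
grip_width: 0.0407
gripper_force: 59.2
```

{"api": "jog_arm", "payload": {
  "rows": [-1,0,0,-40,0,-1,0,0,-100,0,-1,0,0,-160,0,-1,0,0,-200,0,-1,0,0,-200,0,-1,0,0,-200,0]
}}

```text
t: 23.12
ee_pos: [0.4251, -0.1475, 0.211]
eef_rot: [3.141, -0.0, -0.001]
wrist_force: [-0.2, -0.0, -1.0]
grip_width: 0.0409
gripper_force: 61.2
```

```bash
python3 -c "
from h import *
held(.022);move((.640,.179,.21))"
```

```text
ee [ 0.4251 -0.1475  0.211 ] w 0.04091567965460985 61.21614217758179 [-0.2 -0.  -1. ] 23.125
held x range [-0.0212  0.0212] mid 0.0 ztop 0.0029
move mm [ 2.150e+02 -3.265e+02  1.000e-01] turn -0.0
```

{"api": "jog_arm", "payload": {
  "rows": [-1,20,-50,0,0,-1,40,-105,0,0,-1,65,-160,0,0,-1,90,-215,0,0,-1,120,-265,0,0,-1,155,-305,0,0,-1,200,-326,0,0,-1,215,-326.5,0,0,-1,215,-326.5,0,0,-1,215,-326.5,0,0,-1,215,-326.5,25,0,-1,215,-326.5,45,0,-1,215,-326.5,45,0,-1,215,-326.5,45,0,-1,215,-326.5,45,0]
}}

```text
t: 25.05
ee_pos: [0.641, 0.1792, 0.1671]
eef_rot: [-3.141, -0.002, -0.0]
wrist_force: [-0.1, -0.6, -0.8]
grip_width: 0.0409
gripper_force: 61.3
```

```bash
python3 -c "
from h import *
held(.022);move((.640,.179,.160))"
```

```text
ee [0.641  0.1792 0.1671] w 0.04089711393588869 61.269521713256836 [-0.1 -0.6 -0.8] 25.05
held x range [-0.0212  0.0212] mid 0.0 ztop 0.003
move mm [-1.   0.2  6.9] turn -0.0
```

{"api": "jog_arm", "payload": {
  "rows": [-1,-1.1,0.2,6.2,0,-1,-1.1,0.2,6.2,0,-1,-1.1,0.2,6.2,0,-1,-1.1,0.2,6.2,0]
}}

```text
t: 25.6
ee_pos: [0.6397, 0.1789, 0.1597]
eef_rot: [-3.141, -0.0, -0.0]
wrist_force: [-0.8, 0.3, -1.0]
grip_width: 0.0408
gripper_force: 61.3
```

{"api": "jog_arm", "payload": {
  "rows": [0.1,0,0,0,0,0.4,0,0,0,0,0.4,0,0,0,0,0.4,0,0,-20,0,0.4,0,0,-60,0,0.4,0,0,-60,0,0.4,0,0,-60,0]
}}

```text
t: 26.48
ee_pos: [0.6395, 0.1787, 0.2194]
eef_rot: [3.141, 0.0, -0.0]
wrist_force: [-0.6, -0.3, 0.4]
grip_width: 0.0596
gripper_force: 0.0
```

```bash
python3 -c "
from h import *
pile('w8.png',[(.156,.022),(.126,.029)]);move((.64,.0585,.22))"
```

```text
ee [0.6395 0.1787 0.2194]
z 0.156 3383 0.6393 0.1798 R 0.022 zmed 0.155 box [0.6177751 0.15802  ] [0.6609005  0.20121934]
z 0.126 1320 0.64 0.1795 R 0.0289 zmed 0.1253 box [0.62672496 0.15137245] [0.668183   0.20791067]
move mm [  0.8 120.   -1.1] turn -0.0
```

View pics/w8.png

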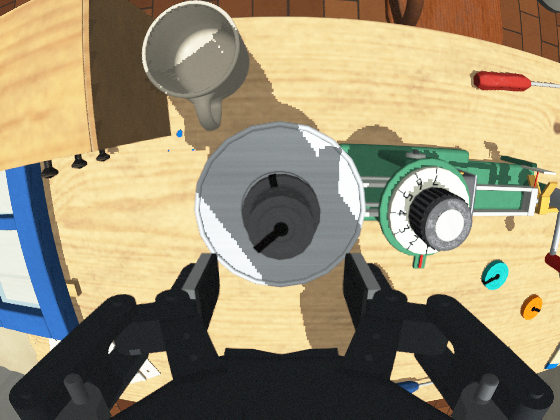

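The pile is centred at px (280,217), with all four discs stacked. Next I go over the sleeve to read its number.

{"api": "jog_arm", "payload": {
  "rows": [0.5,0.8,60,0,0,0.5,0.8,120,0,0,0.5,0.8,120,0,0,0.5,0.8,120,0,0]
}}

```text
t: 27.02
ee_pos: [0.64, 0.059, 0.2188]
eef_rot: [-3.141, 0.002, -0.001]
wrist_force: [0.6, -0.1, -0.1]
grip_width: 0.064
gripper_force: 0.0
```

```bash
python3 -c "
from h import *
st=readout.state();T=toolT(st);s=snapshot('wrist');save('w9.png',s['img'][120:330,170:390],2.7);print(st['qpos'].round(2),T[:3,3])
W=wcloud(s)@T[:3,:3].T+T[:3,3]
m=(s['range_z']>.02)&(abs(W[...,2]-.156)<.006)&(np.hypot(W[...,0]-.64,W[...,1]-.0585)<.03)
q=W[m][:,:2].astype(np.float32);print(cv2.minEnclosingCircle(q),np.median(W[m][:,2]))
"
```

```text
[ 0.18  0.59 -0.54  1.48  0.32  1.16 -1.98] [0.63998123 0.05899336 0.21875201]
((0.6407729387283325, 0.061819903552532196), 0.021581057459115982) 0.15590692550781757
```

View pics/w9.png

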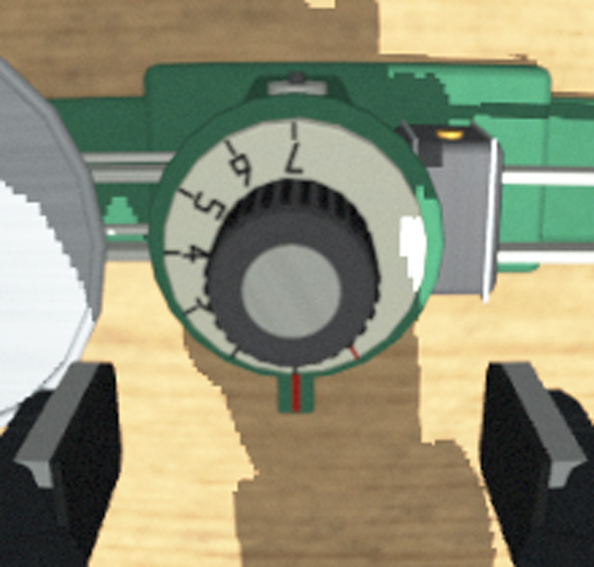

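The tick "7" is at crop (293,130), "4" is at the left (165,253), and each tick is 30°. So "1" stands at the red mark (295,390), and the red 0-tick is at (353,352). I need +4 numbers, which is a tool turn of -2.094 rad. First I'll turn the tool +2.1 in the air to make room for that.

{"api": "jog_arm", "payload": {
  "rows": [0.5,0,0,0,0.18,0.5,0,0,0,0.36,0.5,0,0,0,0.54,0.5,0,0,0,0.72,0.5,0,0,0,0.9,0.5,0,0,0,1.08,0.5,0,0,0,1.26,0.5,0,0,0,1.44,0.5,0,0,0,1.62,0.5,0,0,0,1.8,0.5,0,0,0,1.98,0.5,0,0,0,2.1,0.5,0,0,0,2.1,0.5,0,0,0,2.1,0.5,0,0,0,2.1]
}}

```text
t: 28.95
ee_pos: [0.6297, 0.0334, 0.2011]
eef_rot: [-3.138, 0.034, -2.059]
wrist_force: [0.2, -0.4, 1.1]
grip_width: 0.0639
gripper_force: 0.0
```

```bash
python3 -c "
from h import *
st=readout.state();T=toolT(st);print(st['qpos'].round(2),st['eef_rot'])
s=snapshot('wrist');W=wcloud(s)@T[:3,:3].T+T[:3,3]
m=(s['range_z']>.02)&(abs(W[...,2]-.156)<.004)&(np.hypot(W[...,0]-.64,W[...,1]-.0595)<.03)
q=W[m][:,:2].astype(np.float32);print(cv2.minEnclosingCircle(q),(q.min(0)+q.max(0))/2)
move((.64,.0595,.14),-2.1)"
```

```text
[-0.7   0.9   1.35  1.58 -0.92  1.4  -2.89] [-3.13752737  0.03370542 -2.05883605]
((0.6403496861457825, 0.06080718711018562), 0.0215639378875494) [0.6407288  0.06078907]
move mm [-25.5   3.4  62. ] turn 0.041
```

That turn drove q7 to its limit, so a positive turn lowers q7. I turn back to yaw 0, where a negative turn has ample room.

{"api": "jog_arm", "payload": {
  "rows": [0.5,0,0,-10,-0.18,0.5,0,0,-10,-0.36,0.5,0,0,-10,-0.54,0.5,0,0,-10,-0.72,0.5,0,0,-10,-0.9,0.5,0,0,-10,-1.08,0.5,0,0,-10,-1.26,0.5,0,0,-10,-1.44,0.5,0,0,-10,-1.62,0.5,0,0,-10,-1.8,0.5,0,0,-10,-1.98,0.5,0,0,-10,-2.06,0.5,0,0,-10,-2.06,0.5,0,0,-10,-2.06,0.5,0,0,-10,-2.06]
}}

```text
t: 30.88
ee_pos: [0.6292, 0.0343, 0.2093]
eef_rot: [-3.113, -0.017, 0.0]
wrist_force: [-0.3, -0.1, 0.2]
grip_width: 0.0638
gripper_force: 0.0
```

```bash
python3 -c "
from h import *
st=readout.state();print(st['qpos'].round(2))
move((.64,.0597,.14),0)"
```

```text
[-0.55  0.66  0.84  1.56 -0.56  1.16 -1.15]
move mm [  9.7 -23.4  70.2] turn 0.0
```

{"api": "jog_arm", "payload": {
  "rows": [0.5,9.7,-23.4,20,0,0.5,9.7,-23.4,20,0,0.5,9.7,-23.4,20,0]
}}

```text
t: 31.25
ee_pos: [0.6389, 0.0589, 0.1892]
eef_rot: [-3.114, -0.015, 0.002]
wrist_force: [-0.3, -0.6, 0.3]
grip_width: 0.064
gripper_force: 0.0
```

```bash
python3 -c "
from h import *
st=readout.state();T=toolT(st);print(st['qpos'].round(2),st['eef_rot'])
s=snapshot('wrist');W=wcloud(s)@T[:3,:3].T+T[:3,3]
m=(s['range_z']>.02)&(abs(W[...,2]-.156)<.004)&(np.hypot(W[...,0]-.64,W[...,1]-.0595)<.03)
q=W[m][:,:2].astype(np.float32);print(cv2.minEnclosingCircle(q),(q.min(0)+q.max(0))/2)
move((.64,.0597,.14),0)"
```

```text
[-0.57  0.69  0.83  1.56 -0.58  1.13 -1.18] [-3.11374200e+00 -1.54375665e-02  1.82796216e-03]
((0.6410066485404968, 0.061457425355911255), 0.0213304590433836) [0.64159596 0.06146206]
move mm [ 0.2 -0.1 49.7] turn 0.001
```

{"api": "jog_arm", "payload": {
  "rows": [0.5,0,0,30,0,0.5,0,0,48,0,0.5,0,0,48,0,0.5,0,0,48,0,-1,0,0,48,0,-1,0,0,48,0,-1,0,0,48,0,-1,0,0,48,0]
}}

```text
t: 32.3
ee_pos: [0.6404, 0.0605, 0.1435]
eef_rot: [-3.111, -0.018, 0.002]
wrist_force: [-2.1, 2.6, 6.4]
grip_width: 0.0375
gripper_force: 59.4
```

{"api": "jog_arm", "payload": {
  "rows": [-1,0,0,0,-0.15,-1,0,0,0,-0.3,-1,0,0,0,-0.45,-1,0,0,0,-0.6,-1,0,0,0,-0.75,-1,0,0,0,-0.9,-1,0,0,0,-1.05,-1,0,0,0,-1.05]
}}

```text
t: 33.3
ee_pos: [0.6407, 0.0595, 0.1431]
eef_rot: [3.14, -0.035, 1.05]
wrist_force: [2.9, -0.4, 5.2]
grip_width: 0.0372
gripper_force: 62.0
```

{"api": "jog_arm", "payload": {
  "rows": [-1,0,0,0,-0.15,-1,0,0,0,-0.3,-1,0,0,0,-0.45,-1,0,0,0,-0.6,-1,0,0,0,-0.75,-1,0,0,0,-0.9,-1,0,0,0,-1.045,-1,0,0,0,-1.045,-1,0,0,0,-1.045]
}}

```text
t: 34.42
ee_pos: [0.6419, 0.0575, 0.1429]
eef_rot: [3.111, -0.012, 2.091]
wrist_force: [8.4, -3.6, 3.0]
grip_width: 0.0369
gripper_force: 62.7
```

{"api": "jog_arm", "payload": {
  "rows": [0,0,0,0,0,0.5,0,0,0,0,0.5,0,0,0,0,0.5,0,0,-30,0,0.5,0,0,-90,0,0.5,0,0,-110,0,0.5,0,0,-110,0]
}}

```text
t: 35.3
ee_pos: [0.6387, 0.0565, 0.2537]
eef_rot: [3.11, -0.015, 2.096]
wrist_force: [0.5, 0.1, -0.3]
grip_width: 0.0643
gripper_force: 0.0
```

```bash
python3 -c "
from h import *
st=readout.state();print(st['qpos'].round(2),st['eef_rot'].round(3),st['ee_pos'])
s=snapshot('wrist');im=s['img'];s2=snapshot('top')['img']
a=cv2.resize(im[60:330,150:420],(560,560),interpolation=cv2.INTER_CUBIC);save('w10.png',a)"
```

```text
[-0.25  0.52  0.23  1.46 -0.16  1.16  0.54] [ 3.11  -0.015  2.096] [0.63866325 0.05653858 0.25371291]
```

View pics/w10.png

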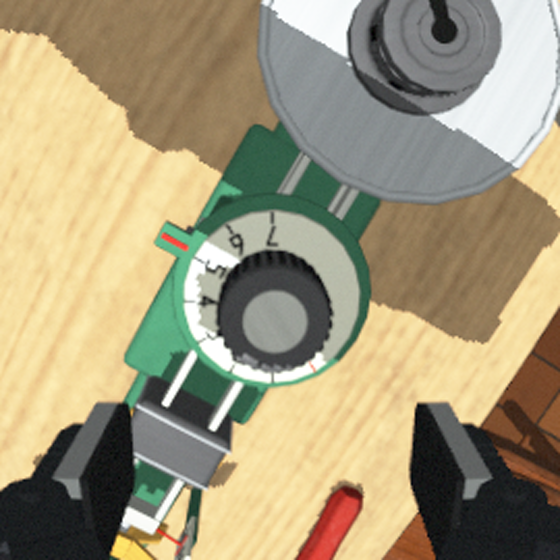

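The "5" stands at the red mark (175,240), the pile is intact, and the poise has moved. Next I measure the knob, pivot and toolbox clearance.

```bash
python3 -c "
from h import *
s=np.load('top.npy',allow_pickle=True).item();C=cloud(s)
m=(C[...,0]>.5)&(C[...,0]<.78)&(C[...,1]<-.22)&(C[...,1]>-.5)&(C[...,2]>.04)
q=C[m];print('box zmax',np.percentile(q[:,2],[50,99]),'min y..',[(x,q[abs(q[:,0]-x)<.01][:,1].max().round(3) if (abs(q[:,0]-x)<.01).any() else None) for x in(.56,.58,.6,.62,.65,.7)])
for n in('scene','top'):
    s=snapshot(n);hsv=cv2.cvtColor(s['img'],cv2.COLOR_RGB2HSV)
    r=((hsv[...,1]>170)&((hsv[...,0]<6)|(hsv[...,0]>174))).astype(np.uint8);u,v=proj(s,(.568,-.148,.1))
    N,l,a,c=cv2.connectedComponentsWithStats(r);i=1+np.argmin(np.hypot(*(c[1:]-[u,v]).T));print(n,u,v,c[i],a[i])
    W=cloud(s)[l==i];W=W[W[:,2]>.05];print(len(W),np.median(W,0),W.max(0),W.min(0),ray(s,*c[i],.1),ray(s,*c[i],.12))
move((.568,-.147,.25),2.1)
"
```

```text
box zmax [0.1071051  0.11538457] min y.. [(0.56, None), (0.58, None), (0.6, np.float64(-0.365)), (0.62, np.float64(-0.247)), (0.65, np.float64(-0.248)), (0.7, np.float64(-0.251))]
scene 310.8501094856308 202.9954001780936 [310.33766234 202.19480519] [308 195   6  16  77]
72 [ 0.56404819 -0.14343082  0.10517875] [ 0.57441037 -0.14020646  0.12305255] [ 0.55964525 -0.1539097   0.07992387] [ 0.57164616 -0.14917937  0.1       ] [ 0.55123523 -0.13176346  0.12      ]
top 320.2868999293604 198.83669421884017 [320.90909091 198.09090909] [319 196   5   5  22]
22 [ 0.56806492 -0.14852947  0.12141865] [ 0.57443403 -0.14231367  0.12480818] [ 0.56198645 -0.15500129  0.10491339] [ 0.57038344 -0.1499019   0.1       ] [ 0.56818215 -0.14854874  0.12      ]
move mm [-141.5 -162.    -6.6] turn -0.004
```

{"api": "jog_arm", "payload": {
  "rows": [0.3,-35,-40,-7,0.17,0.3,-70,-80,-7,0.34,0.3,-105,-120,-7,0.51,0.3,-141,-162,-7,0.68,0.3,-141,-162,-7,0.85,0.3,-141,-162,-7,1.02,0.3,-141,-162,-7,1.19,0.3,-141,-162,-7,1.36,0.3,-141,-162,-7,1.53,0.3,-141,-162,-7,1.7,0.3,-141,-162,-7,1.87,0.3,-141,-162,-7,2.04,0.3,-141,-162,-7,2.096,0.3,-141,-162,-7,2.096,0.3,-141,-162,-7,2.096]
}}

```text
t: 37.38
ee_pos: [0.5683, -0.1466, 0.2513]
eef_rot: [-3.113, -0.015, 0.001]
wrist_force: [-0.2, 0.9, 0.3]
grip_width: 0.0558
gripper_force: 0.0
```

```bash
python3 -c "
from h import *
st=readout.state();T=toolT(st);print(st['qpos'].round(2))
s=snapshot('wrist');save('w11.png',s['img']);W=wcloud(s)@T[:3,:3].T+T[:3,3];hsv=cv2.cvtColor(s['img'],cv2.COLOR_RGB2HSV)
r=(hsv[...,1]>150)&((hsv[...,0]<6)|(hsv[...,0]>174))&(W[...,2]>.116)&(abs(W[...,0]-.568)<.04)&(abs(W[...,1]+.148)<.04)
q=W[r];print(len(q),np.median(q,0),(q.min(0)+q.max(0))/2);a=np.argwhere(r).mean(0)[::-1];print(a,wray(s,T,*a,.122))
move((.568,-.148,.118),0)
"
```

```text
[-0.26  0.54  0.82  1.61 -0.46  1.18 -0.91]
260 [ 0.56996704 -0.14725193  0.12222237] [ 0.56976435 -0.14685777  0.12003283]
[286.81923077 202.55769231] [ 0.5701282  -0.14711557  0.122     ]
move mm [ -2.5   5.2 133.4] turn 0.001
```

View pics/w11.png

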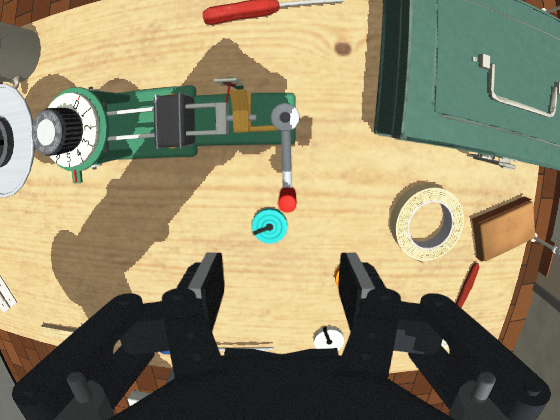

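The knob is at px (287,200), and the toolbox is well clear. I go down around the knob.

{"api": "jog_arm", "payload": {
  "rows": [0.1,-1.3,4.7,60,0,0.1,-1.3,4.7,110,0,0.1,-1.3,4.7,133,0,0.1,-1.3,4.7,133,0,0.1,-1.3,4.7,133,0]
}}

```text
t: 38.05
ee_pos: [0.57, -0.1482, 0.1199]
eef_rot: [-3.114, -0.018, 0.0]
wrist_force: [0.1, -1.0, 0.6]
grip_width: 0.0467
gripper_force: 0.0
```

```bash
python3 -c "
from h import *
st=readout.state();T=toolT(st);s=snapshot('wrist');W=wcloud(s);hsv=cv2.cvtColor(s['img'],cv2.COLOR_RGB2HSV)
r=(hsv[...,1]>150)&((hsv[...,0]<6)|(hsv[...,0]>174))&(abs(W[...,0])<.03)&(abs(W[...,1])<.03)&(W[...,2]<.05)&(s['range_z']>.02)
q=W[r];print('tool frame knob',len(q),np.percentile(q,[2,50,98],axis=0).round(4),T[:3,3],st['wrist_force'])
pile('w12.png',[(.156,.022)])"
```

```text
tool frame knob 1513 [[-0.0062 -0.0075 -0.0032]
 [ 0.0039 -0.0007 -0.0008]
 [ 0.0072  0.0063  0.0323]] [ 0.57001604 -0.14824575  0.11994546] [ 0.08887409 -0.96078504  0.58774483]
ee [ 0.5702 -0.1482  0.1203]
  return _methods._mean(a, axis=axis, dtype=dtype,
  ret = ret.dtype.type(ret / rcount)
Traceback (most recent call last):
  File "h.py", line 70, in pile
    q=W[m][:,:2].astype(np.float32);(x,y),R_=cv2.minEnclosingCircle(q);print('z',z,len(q),round(x,4),round(y,4),'R',round(R_,4),'zmed',np.median(W[m][:,2]).round(4),'box',q.min(0),q.max(0))
                                                                                                                                                                           ~~~~~^^^
ValueError: zero-size array to reduction operation minimum which has no identity
```

{"api": "jog_arm", "payload": {
  "rows": [-1,0,0,0,0,-1,0,0,0,0,-1,0,0,0,0,-1,0,0,0,0,-1,0,0,0,0]
}}

```text
t: 38.78
ee_pos: [0.5697, -0.1478, 0.1196]
eef_rot: [-3.113, -0.017, 0.0]
wrist_force: [-0.9, 0.8, 6.7]
grip_width: 0.0132
gripper_force: 58.5
```

{"api": "jog_arm", "payload": {
  "rows": [-1,0.8,10.8,0,-0.15,-1,0.8,10.8,0,-0.15,-1,3.2,21.3,0,-0.3,-1,3.2,21.3,0,-0.3]
}}

```text
t: 39.28
ee_pos: [0.5737, -0.1696, 0.1194]
eef_rot: [-3.12, -0.027, 0.299]
wrist_force: [1.1, -0.2, 8.5]
grip_width: 0.0126
gripper_force: 59.6
```

{"api": "jog_arm", "payload": {
  "rows": [-1,0.8,10.8,0,-0.15,-1,0.8,10.8,0,-0.15,-1,3.2,21.3,0,-0.3,-1,3.2,21.3,0,-0.3,-1,7.2,31.3,0,-0.45,-1,7.2,31.3,0,-0.45,-1,12.6,40.7,0,-0.6,-1,12.6,40.7,0,-0.6,-1,19.3,49.1,0,-0.75,-1,19.3,49.1,0,-0.75]
}}

```text
t: 40.52
ee_pos: [0.6079, -0.2095, 0.1193]
eef_rot: [3.138, -0.036, 1.051]
wrist_force: [1.1, 2.4, 12.3]
grip_width: 0.0131
gripper_force: 59.8
```

{"api": "jog_arm", "payload": {
  "rows": [-1,0,0,0,0,-1,0,0,0,0,-1,0,0,0,0,-1,0,0,0,0,-1,0,0,0,0,-1,0,0,0,0,-1,0,0,0,0,-1,0,0,0,0,-1,0,0,0,0,-1,0,0,0,0,-1,0,0,0,0,-1,0,0,0,0,-1,0,0,0,0,-1,0,0,0,0,-1,0,0,0,0,-1,0,0,0,0,-1,0,0,0,0,-1,0,0,0,0,-1,0,0,0,0,-1,0,0,0,0]
}}

```text
t: 43.02
ee_pos: [0.6078, -0.2094, 0.1193]
eef_rot: [3.138, -0.035, 1.048]
wrist_force: [2.4, 1.4, 10.2]
grip_width: 0.0129
gripper_force: 59.7
```

```bash
python3 -c "
from h import *
print(readout.state()['wrist_force'])
s0=np.load('scene.npy',allow_pickle=True).item()
s=snapshot('scene');a=s['img'][150:280,130:350];b=s0['img'][150:280,130:350];save('sc2.png',np.vstack([b,a]),2.2)
for q in (s0,s):
    C=cloud(q);m=(abs(C[...,2]-.118)<.02)&(np.hypot(C[...,0]-.64,C[...,1]-.179)<.065)&(np.hypot(C[...,0]-.64,C[...,1]-.179)>.04);print('pan z scene',m.sum(),np.median(C[m][:,2]),C[m][:,2].mean())
for q in (np.load('top.npy',allow_pickle=True).item(),snapshot('top')):
    C=cloud(q);d=np.hypot(C[...,0]-.64,C[...,1]-.179);m=(abs(C[...,2]-.118)<.02)&(d<.062)&(d>.035);print('pan z top',m.sum(),np.median(C[m][:,2]),C[m][:,2].mean())
"
```

```text
[ 2.35383825  1.40295877 10.23451355]
pan z scene 916 0.11745919608470834 0.11763950606188181
pan z scene 794 0.1158845259937078 0.1160479393427949
pan z top 847 0.11754375703331865 0.11744843072042588
pan z top 848 0.11606003195240333 0.1161359144107058
```

View pics/sc2.png

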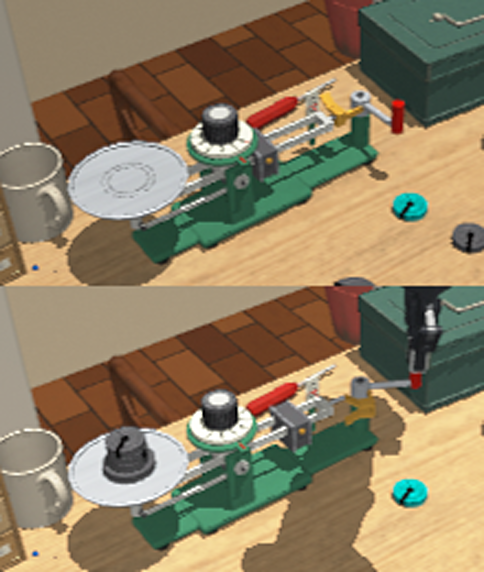

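The beam floats level: the pan is at 116 mm against the stops at about ±7 mm, and it has come to rest. The fork is swung away. I swing the lever back home.

{"api": "jog_arm", "payload": {
  "rows": [-1,0.8,-10.8,0,0.15,-1,0.8,-10.8,0,0.15,-1,3.2,-21.3,0,0.3,-1,3.2,-21.3,0,0.3,-1,7.2,-31.3,0,0.45,-1,7.2,-31.3,0,0.45,-1,12.6,-40.7,0,0.6,-1,12.6,-40.7,0,0.6,-1,19.3,-49.1,0,0.75,-1,19.3,-49.1,0,0.75]
}}

```text
t: 44.38
ee_pos: [0.5733, -0.1685, 0.1194]
eef_rot: [-3.12, -0.026, 0.296]
wrist_force: [-1.0, 1.1, 9.4]
grip_width: 0.0129
gripper_force: 59.6
```

{"api": "jog_arm", "payload": {
  "rows": [-1,0.8,-10.8,0,0.15,-1,0.8,-10.8,0,0.15,-1,3.2,-21.8,0,0.3,-1,3.2,-21.8,0,0.3,-1,3.2,-21.8,0,0.3,-1,3.2,-21.8,0,0.3]
}}

```text
t: 45.12
ee_pos: [0.5697, -0.147, 0.1195]
eef_rot: [-3.113, -0.018, -0.002]
wrist_force: [-1.0, 0.2, 7.6]
grip_width: 0.0133
gripper_force: 59.5
```

{"api": "jog_arm", "payload": {
  "rows": [-1,0,-1,0,0,-1,0,-1,0,0]
}}

```text
t: 45.38
ee_pos: [0.5696, -0.1468, 0.1195]
eef_rot: [-3.114, -0.018, -0.003]
wrist_force: [-0.2, -1.3, 6.0]
grip_width: 0.0131
gripper_force: 59.4
```

{"api": "jog_arm", "payload": {
  "rows": [-0.4,0,0,0,0,0,0,0,0,0,0.1,0,0,0,0,0.1,0,0,-30,0,0.1,0,0,-90,0,0.1,0,0,-130,0,0.1,-60,0,-150,0,0.1,-100,0,-150,0,0.1,-100,0,-150,0,0.1,-100,0,-150,0]
}}

```text
t: 46.62
ee_pos: [0.4675, -0.15, 0.2673]
eef_rot: [-3.113, -0.017, 0.001]
wrist_force: [1.2, 0.1, 0.0]
grip_width: 0.0476
gripper_force: 0.0
```

```bash
python3 -c "
from h import *
s=snapshot('top');hsv=cv2.cvtColor(s['img'],cv2.COLOR_RGB2HSV);st=readout.state()
r=((hsv[...,1]>170)&((hsv[...,0]<6)|(hsv[...,0]>174))).astype(np.uint8)
N,l,a,c=cv2.connectedComponentsWithStats(r);i=1+np.argmin(np.hypot(*(c[1:]-[320.9,198.1]).T));print(c[i],ray(s,*c[i],.122),a[i])
C=cloud(s);d=np.hypot(C[...,0]-.64,C[...,1]-.179);m=(abs(C[...,2]-.118)<.02)&(d<.062)&(d>.035);print('pan z',np.median(C[m][:,2]))
print(st['t'],st['ee_pos'])
save('top3.png',s['img'][130:300,130:450],2.4)"
```

```text
[320.25 198.05] [ 0.56804375 -0.14638672  0.122     ] [318 196   5   5  20]
pan z 0.11592159075353314
46.675 [ 0.46777869 -0.15009633  0.26704312]
```

View pics/top3.png

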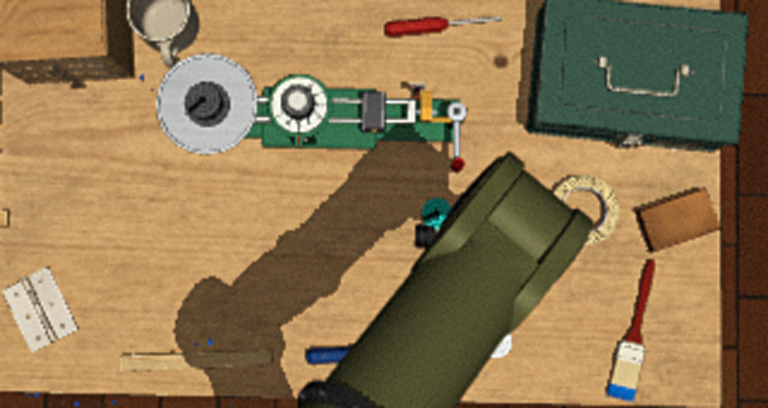

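The lever is home at px (458,165), the pile is intact on the pan at (207,103), and the bystanders are undisturbed.

```bash
python3 -c "
from h import *
print(ctrl.job_done())"
```

```text
the job is handed in; nothing more can be done
None
```

Job handed in: all four discs (one large, three small) are piled centred on the pan with the sleeve at 5; the beam, once released, floated level and came to rest, and the lever is back home with the beam arrested.

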